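Clip the tally pad onto the pantry clipboard

TASK

Get the clipboard ready for the pantry stock count: keep the clip open by pressing its thumb lever down with one fingertip and, while it is held down, push the pad of tally slips beneath the jaw with the other fingertip, bound edge first, until it is fully home against the clip's stops, square to the board and centred on the clip. Then let go of the lever so that the clip grips the pad, and move clear. Only slide the pad along the board, never pick it up, and leave the other things where they are.

Things in the scene. Friction and masses are not known exactly. Their poses are not given: they have to be found in the camera images.
- clipboard: black plastic clipboard, 230 mm long (its x) by 160 mm wide (its y), 4 mm thick, fixed on the bench. Origin: centre of the underside, on the bench top. Its +x points to the end with the steel clip, the way the pad goes in. The clip is on the board's middle line (y = 0); its hinge runs along y at x = 80 mm, 7 mm above the board's top face.
- stop (a point): fixed point on the board's top face (4 mm above the bench), middle line, board x = 76 mm, level with the front faces of the clip's two small upright ears (11 mm high, 4 mm wide, 35 mm either side of the middle): the stops where the pad's bound edge comes home. Axes as the clipboard's.
- clip (a joint): angle of the spring clip about its hinge, rad: 0 = shut, lip on the board; 0.75 = lever fully down, lip 13 mm above the board; at 0.44 the lip is 8 mm up. The spring always shuts it; holding the lever fully down takes about 7 to 10 N straight down. Pushing the pad against the shut lip does not open it.
- lip (a point): middle of the lower edge of the jaw's lip, which is 62 mm wide; moves with the clip. Shut, it touches the board 12 mm in front of the stops (board x = 64 mm) and is a wall to the pad.
- lever (a point): where to press: on the upper face of the 40 mm wide steel thumb lever, middle line; moves with it. The lever runs from the hinge barrel (3 mm radius) 29 mm away from the pad. Shut, it slopes up 43 degrees to 24 mm above the board, this point 16 mm behind the hinge; fully down it is level, upper face 3.4 mm above the board (lower than the pad's top), this point 18 mm behind the hinge.
- pad: white glued pad of tally slips with brown cardboard back and grey bound edge: a stiff block 45 mm (its x) by 75 mm (its y), 8 mm thick, about 30 g, loose on the board in front of the clip, bound edge towards it. Origin: centre of the underside. Its +x points to the bound edge, 22.5 mm from the origin.
- pencil: flat red carpenter's pencil 165 mm long, 13 x 7 mm, lying across the board's lower end (-x end), length along its y, not to be disturbed
- tape: roll of grey tape, 94 mm across, 24 mm high, lying flat beside the board on its -y side; origin centre of the underside; not to be disturbed
- tin: food tin with red label, 74 mm across, 108 mm high, standing beside the board on its +y side; origin centre of the underside; not to be disturbed
- jar: glass preserving jar, 84 mm across, 135 mm high, standing at the back; origin centre of the underside; not to be disturbed
- carton: yellow dry-goods carton 60 x 110 mm, 170 mm high, standing at the back; origin centre of the underside; not to be disturbed
- torch: black torch standing on its lens, 48 mm across, 140 mm high; origin centre of the underside; not to be disturbed
- spice: small amber jar with red cap, 48 mm across, 100 mm high, standing at the back; origin centre of the underside; not to be disturbed

How it is judged:
By the outcome, as a careful person would: the job done as asked, in the order asked, and still so for the second after the job is handed in, with the robot touching nothing.
It also fails if it takes over 72 s, if anything falls off the work surface, if the arm or the gripper's body presses on something with over 40 N, if the wrist force passes 120 N, or if a joint passes its speed limit or range.

ROBOT

A 6-joint arm with a two-finger parallel gripper is mounted at the origin on the work surface. World frame = base frame: x ahead of the robot, y to its left, z up, the work surface at z = 0. Lengths are in m, angles in rad, forces in N, time in s.
With the tool pointing down it reaches from about 0.35 to 0.775 m from the base axis. Payload 5.5 kg.
Tool frame: the origin (TCP) lies between the finger pads; the fingertips stand 22 mm ahead of it and the grasp point (between the pads) lies 3 mm ahead of it; z points along the fingers, y is the line along which they close (so a half turn about z gives the same grasp; the last joint's range is limited). The gripper opens to 85 mm and grips with 20 to 120 N. Pads are 22 mm wide; open, the fingers measure 114 mm over their backs; the gripper's body (76 mm by 85 mm) begins 54 mm behind the grasp point. The pads swing forward as they close: fully open they stand 13 mm farther back than shut.
Start: joints at [-1.255, 0.313, 0.046, 1.304, 0, 1.431], TCP at [0.253, -0.516, 0.253] pointing down, gripper open.
Joint ranges: [-2.76, 2.76], [-0.86, 1.69], [-1.03, 1.26], [-2.2, 2.34], [-1.47, 1.5], [-3.14, 3.14]. Speed limits (rad/s): [2.57, 2.57, 3.14, 3.14, 3.14, 3.14].

INTERFACE

Orientations are given as a unit quaternion [w, x, y, z].
In Python, from workcell import env, workorder, read_camera gives the robot as it stands (env), with the cameras as plain functions and the job (workorder).
- The arm moves only by the shell command python3 nudge.py FILE [OPENING] [FORCE], which reads ROWS from the file FILE. ROWS is one flat JSON list of numbers that holds 1 to 8 rows one after another, with no inner brackets; each row has 6 numbers: dx, dy, dz in m, then a rotation vector rx, ry, rz in rad; each row is the pose to reach, as a shift and turn from the pose commanded when the command began, along the tool's axes at that moment; what a row does not reach only later rows make up. A row lasts 1/8 s, in which the tool goes at most 0.0625 m and 0.188 rad, less where a joint would pass 70% of its speed; a pose out of reach is approached as far as the arm can. OPENING is the finger opening in m, set as the command begins (- or left out keeps the last). The fingers move at their own pace and stop on an object; FORCE is the grip in N (left out, the last holds). Time passes only in rows, so rows that do not move let the fingers close. It prints the time, the measured TCP pose, the force, the opening and the grip force at its end. Input that does not fit is refused with a message, and nothing moves.
- env.get_state(): the state, without advancing time (a new reading comes with each control period).
- read_camera(name): name is "scene" or "side" or "wrist"; returns a dict with "image" (384x512x3 uint8, red, green, blue), "K" (3x3 intrinsics, pixels), "D" ([k1, k2, p1, p2, k3] as OpenCV has them; the pictures are not rectified), "R" (3x3) and "t" (3): a world point X has camera coordinates R X + t. Camera axes: x right, y down, z forward; pixel columns grow to the right and rows downward; lengths in m; the calibration is good to about 2 mm. A picture is of the moment at which its call begins. There is no depth.
- workorder.hand_in(): hands the job in; it is judged then, once.
The state is a dict: "clock": time; "joint_pos": joint angles; "qvel": joint speeds; "tau": joint torques, N m; "tcp_pos": TCP position; "orientation": TCP orientation; "wrist_force": force on the tool from outside, world axes, zero at the start; "ft_torque": the same for the moment, N m; "finger_gap": finger opening in m; "grip_force": force on a finger pad.
Only numpy, scipy, OpenCV 4.12 (cv2) and the standard library are available. Lean on these libraries where they do the work, as an engineer would, in place of code of your own. Each camera call takes 0.05 s, during which the arm holds its last target. There are 200 camera calls.

## Working session

There is one attempt and no reset: what is moved stays moved. The work goes in short steps, Python scripts to look and compute and a shell command to move; the robot and the scene stay as the last step left them, time stands still between calls to the robot, and variables do not carry over. Pictures are saved under pics/ and viewed, at most 10 in all, crops included, and the job is handed in when it is done.

```bash
ls; mkdir -p pics
python3 - <<'E'
from workcell import env, workorder, read_camera
import cv2,numpy as np
for n in ["scene","side"]:
    c=read_camera(n); cv2.imwrite(f"pics/{n}0.png",c["image"][:,:,::-1]); np.savez(f"{n}0.npz",**c)
    print(n,-np.array(c["R"]).T@c["t"])
s=env.get_state(); print(s)
E
```

```text
nudge.py
pics
workcell.py
scene [0.99350361 0.30075915 0.91533216]
side [0.56679602 0.93044083 0.66160889]
{'clock': 0.1, 'joint_pos': array([-1.25460579e+00,  3.13944973e-01,  4.51075372e-02,  1.30363332e+00,
       -2.10536536e-05,  1.43121345e+00]), 'qvel': array([-0.00218675, -0.00036682,  0.00338846,  0.0016172 ,  0.00074474,
       -0.00035295]), 'tau': array([ 1.42005865e-03, -4.81722057e+01,  2.99245906e+01,  1.25856537e-02,
       -2.00529271e-04, -7.09913408e-06]), 'tcp_pos': array([ 0.25295114, -0.51589753,  0.25249295]), 'orientation': array([-8.33025790e-04,  9.74145660e-01,  2.25919305e-01, -8.43191610e-05]), 'wrist_force': array([ 0.2010252 ,  0.76500537, -0.04341815]), 'ft_torque': array([ 0.00205353, -0.03377172,  0.00229546]), 'grip_force': 0.0, 'finger_gap': 0.08547880344681622}
```

View pics/scene0.png

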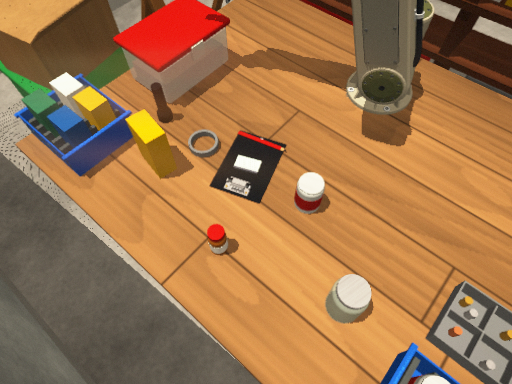

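View pics/side0.png

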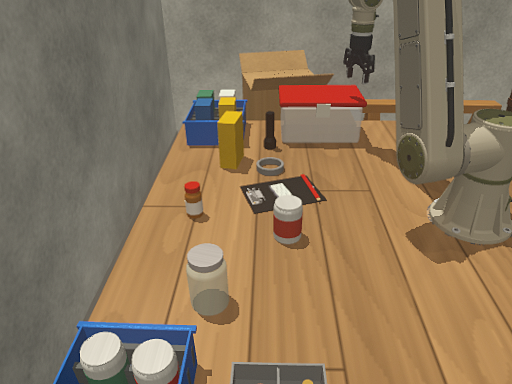

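The scene view shows the board at about (250,165), the pencil at its upper end (262,142), the pad at (248,163) and the clip at (238,185). The tape is at (203,143), the tin at (310,192), the spice jar at (217,240), the carton at (152,145) and the torch at (160,103). The side view shows the same things. Next I'll measure by ray casting.

```bash
cat > h.py <<'E'
import cv2,numpy as np
def ray(c,px,z):
    p=cv2.undistortPoints(np.array(px,float).reshape(-1,1,2),np.array(c["K"]),np.array(c["D"]))[:,0]
    R=np.array(c["R"]);C=-R.T@np.array(c["t"])
    d=np.c_[p,np.ones(len(p))]@R
    return (C+d*((z-C[2])/d[:,2])[:,None])
def proj(c,X):
    return cv2.projectPoints(np.array(X,float).reshape(-1,1,3),cv2.Rodrigues(np.array(c["R"]))[0],np.array(c["t"]),np.array(c["K"]),np.array(c["D"]))[0][:,0]
def rect(c,m,z):
    k,_=cv2.findContours(m.astype(np.uint8),cv2.RETR_EXTERNAL,cv2.CHAIN_APPROX_NONE)
    k=max(k,key=cv2.contourArea)
    P=ray(c,k[:,0],z)[:,:2]
    return cv2.minAreaRect((P*1000).astype(np.float32)),P
E
python3 - <<'E'
from h import *
c=dict(np.load("scene0.npz")); im=c["image"].astype(int)
sub=np.zeros(im.shape[:2],bool); sub[125:205,205:292]=1
mx=im.max(2);mn=im.min(2)
dark=(mx<60)&sub; 
r,_=rect(c,cv2.morphologyEx(dark.astype(np.uint8),cv2.MORPH_CLOSE,np.ones((9,9))),0.004);print("board",r, cv2.boxPoints(r).tolist())
w=(mn>190)&sub; w[172:]=0
r,_=rect(c,w,0.012);print("pad",r)
red=(im[...,0]>120)&(im[...,1]<60)&sub; print("pencil",rect(c,red,0.01)[0])
for n,p,z in [("tape",(203,143),.012),("tin top",(311,184),.108),("spice top",(216,232),.1),("jar",(353,293),.135),("carton",(145,121),.17),("torch",(156,90),.14)]: print(n,ray(c,[p],z)[0])
cv2.imwrite("pics/crop0.png",cv2.resize(c["image"][125:210,200:300,::-1],None,fx=7,fy=7,interpolation=cv2.INTER_CUBIC))
E
```

```text
board ((527.1217041015625, -132.60513305664062), (227.02366638183594, 157.01730346679688), 18.76724624633789) [[394.38677978515625, -94.79005432128906], [444.9031066894531, -243.4592742919922], [659.8566284179688, -170.4202117919922], [609.34033203125, -21.750991821289062]]
pad ((530.4397583007812, -136.8256378173828), (41.74040222167969, 74.83938598632812), 22.888179779052734)
pencil ((438.4532470703125, -169.4551239013672), (16.603397369384766, 145.53858947753906), 14.638566017150879)
tape [ 0.56452326 -0.29280233  0.012     ]
tin top [0.52210689 0.08078357 0.108     ]
spice top [ 0.78029812 -0.01532842  0.1       ]
jar [0.70031755 0.31677825 0.135     ]
carton [ 0.68850084 -0.36066488  0.17      ]
torch [ 0.5754087  -0.45596646  0.14      ]
```

View pics/crop0.png

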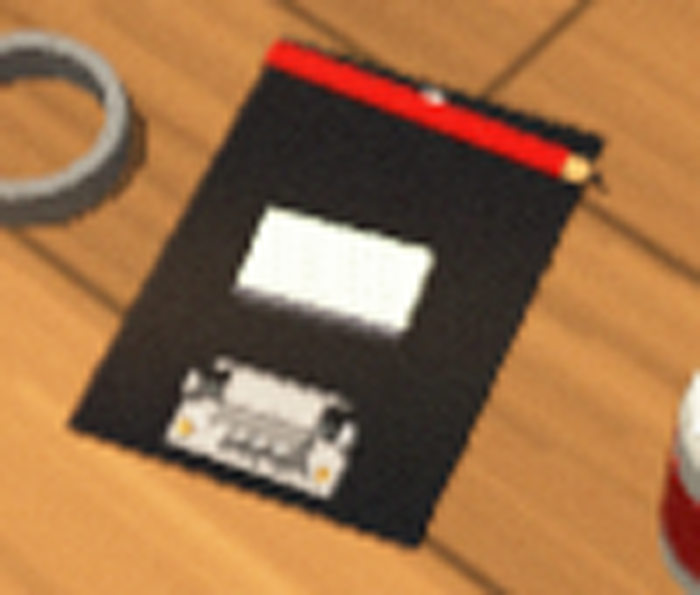

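Crop: the pad is white with its grey bound edge facing the clip, at crop (335,268), and rotated a few degrees. The clip is at (260,425). My plan:
1. Centre and square the pad with both fingers, sliding it up to just short of the lip.
2. Turn 90° and straddle lever and pad.
3. Press the lever, then close the fingers to push the pad home.

First I'll take a closer wrist view.

```bash
cat > go.py <<'E'
# go.py X Y Z YDEG : shift and turn (tool axes) to TCP X,Y,Z pointing down, tool y along YDEG (or +180)
import sys
from h import *
from scipy.spatial.transform import Rotation as Ro
from workcell import env, workorder, read_camera
x,y,z,a=map(float,sys.argv[1:5]); s=env.get_state()
R=Ro.from_quat(np.array(s["orientation"])[[1,2,3,0]]); M=R.as_matrix()
print("tcp",s["tcp_pos"].round(4),"ydeg",np.degrees(np.arctan2(M[1,1],M[0,1])).round(2),"zaxis",M[:,2].round(4),"J6",s["joint_pos"][5].round(2),"F",s["wrist_force"].round(1),"gap",round(s["finger_gap"],4),"t",s["clock"])
d=M.T@(np.array([x,y,z])-s["tcp_pos"])
for k in (0,180):
    t=np.radians(a+k); Y=np.array([np.cos(t),np.sin(t),0]); Z=np.array([0,0,-1.]); T=np.c_[np.cross(Y,Z),Y,Z]
    print(k,d.round(4),(R.inv()*Ro.from_matrix(T)).as_rotvec().round(4))
E
python3 go.py 0.53 -0.135 0.25 108.77
```

```text
tcp [ 0.253  -0.5159  0.2525] ydeg -63.89 zaxis [-5.0e-04  1.6e-03 -1.0e+00] J6 1.43 F [ 0.2  0.8 -0. ] gap 0.0855 t 0.1
0 [ 0.4164 -0.2201  0.0029] [ 2.0000e-04 -2.5000e-03 -3.0134e+00]
180 [ 0.4164 -0.2201  0.0029] [-1.700e-03 -1.000e-04  1.282e-01]
```

```bash
echo '[0.05,-0.027,0,0,0,0.016,0.104,-0.055,0,0,0,0.032,0.156,-0.083,0,0,0,0.048,0.208,-0.11,0,0,0,0.064,0.26,-0.138,0,0,0,0.08,0.312,-0.165,0,0,0,0.096,0.364,-0.193,0,0,0,0.112,0.416,-0.22,0.003,0,0,0.128]' > next.json && python3 nudge.py next.json 0.085 20
echo '[0,0,0,0,0,0,0,0,0,0,0,0]' > next.json && python3 nudge.py next.json
python3 go.py 0.53 -0.135 0.25 108.77
python3 - <<'E'
from workcell import env, workorder, read_camera
import cv2,numpy as np
c=read_camera("wrist"); cv2.imwrite("pics/w1.png",c["image"][:,:,::-1]); np.savez("w1.npz",**c); print(c["R"],c["t"])
E
```

```text
clock: 1.1
tcp_pos: [0.5307, -0.1339, 0.2502]
orientation: [0.0, 0.987, 0.163, 0.0]
wrist_force: [1.5, -0.5, -0.8]
finger_gap: 0.085
grip_force: 0.0
clock: 1.35
tcp_pos: [0.5294, -0.1355, 0.2498]
orientation: [-0.0, 0.987, 0.164, -0.001]
wrist_force: [-0.5, -1.0, 1.0]
finger_gap: 0.085
grip_force: 0.0
tcp [ 0.5294 -0.1355  0.2498] ydeg -71.16 zaxis [-1.3e-03 -1.0e-04 -1.0e+00] J6 2.42 F [-0.5 -1.   1. ] gap 0.085 t 1.35
0 [ 0.0007 -0.0003 -0.0002] [-1.9000e-03 -6.0000e-04 -3.1404e+00]
180 [ 0.0007 -0.0003 -0.0002] [-0.0004  0.0012  0.0012]
[[ 3.22853120e-01 -9.46449064e-01  1.77383852e-04]
 [-9.13641789e-01 -3.11612958e-01  2.61067128e-01]
 [-2.47031464e-01 -8.44484021e-02 -9.65320632e-01]] [-0.29882632  0.40862534  0.49512388]
```

View pics/w1.png

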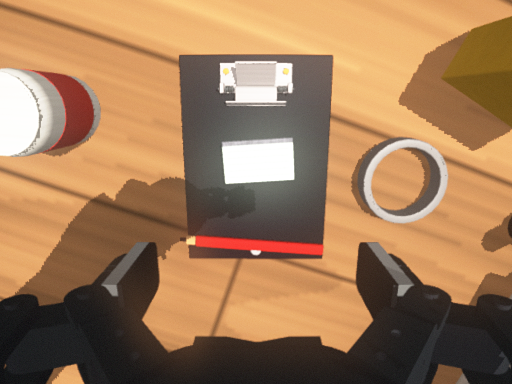

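Wrist view, board +x is up: the clip is at (256,82) with its lip at about y=103, the pad at (258,161) slightly rotated, and the pencil at about y=245. All clear, so I'll measure in this view.

```bash
cat > meas.py <<'E'
from h import *
def meas(c,box,zp=0.012):
    im=c["image"].astype(int); x0,x1,y0,y1=box
    s=np.zeros(im.shape[:2],bool); s[y0:y1,x0:x1]=1
    return rect(c,(im.min(2)>150)&s,zp)
E
python3 - <<'E'
from meas import *
c=dict(np.load("w1.npz")); im=c["image"].astype(int); 
s=np.zeros(im.shape[:2],bool); s[40:235,160:345]=1
d=cv2.morphologyEx(((im.max(2)<75)&s).astype(np.uint8),cv2.MORPH_OPEN,np.ones((3,3)))
# board edges: left/right columns, top row
ys=np.arange(110,175,5); L=[];Rr=[]
for y in ys:
    xs=np.where(d[y,165:340])[0]+165; L.append((xs.min()-.5,y)); Rr.append((xs.max()+.5,y))
xs=np.arange(190,325,8); T=[(x,np.where(d[40:100,x])[0].min()+39.5) for x in xs]
f=lambda P:np.polyfit
L,Rr,T=[ray(c,p,0.004)[:,:2] for p in (L,Rr,T)]
def line(P):
    v=cv2.fitLine((P*1000).astype(np.float32),cv2.DIST_HUBER,0,.01,.01)[:,0]; return v
for n,P in (("L",L),("R",Rr),("T",T)):
    v=line(P); print(n,v, "dirdeg",np.degrees(np.arctan2(v[1],v[0])))
vL,vR,vT=map(line,(L,Rr,T))
a=np.mean([np.degrees(np.arctan2(v[1],v[0]))%180 for v in (vL,vR)]+[(np.degrees(np.arctan2(vT[1],vT[0]))-90)%180]); print("yaw",a)
a=np.radians(a); ux=np.array([np.cos(a),np.sin(a)]);uy=np.array([-ux[1],ux[0]])
yl=np.median(L*1000@uy);yr=np.median(Rr*1000@uy);xt=np.median(T*1000@ux); print("width",yl-yr)
O=(xt-115)*ux+(yl+yr)/2*uy; print("board O",O)
r,P=meas(c,(210,305,132,195)); print("pad",r)
Q=(P*1000-O)@np.c_[ux,uy]; q=cv2.minAreaRect(Q.astype(np.float32)); print("pad in board",q,"x",Q.min(0),Q.max(0))
im2=im[120:200,200:310]; print(im[130:150,258].tolist())
for z in (0.004,):
    m=(im.min(2)>130); 
    # lip bright line: row ~103
    for x in (235,256,278): print(x,im[96:110,x].sum(1).tolist())
    lp=ray(c,[(225,103.5),(256,103.5),(287,103.5)],0.005)[:,:2]*1000; print("lip board",(lp-O)@np.c_[ux,uy])
E
```

```text
Traceback (most recent call last):
ValueError: zero-size array to reduction operation minimum which has no identity
```

```bash
cat > board.py <<'E'
from meas import *
c=dict(np.load("w1.npz")); im=c["image"].astype(int)
d=(im[...,0]-im[...,2]<35)
L=[];Rr=[]
for y in range(108,172,4):
    L.append((np.where(~d[y,160:256])[0].max()+160.5,y)); Rr.append((np.where(~d[y,256:350])[0].min()+255.5,y))
T=[(x,np.where(~d[30:70,x])[0].max()+30.5) for x in range(188,326,6)]
L,Rr,T=[ray(c,p,0.004)[:,:2]*1000 for p in (L,Rr,T)]
ang=lambda P:(lambda v:np.degrees(np.arctan2(v[1],v[0])))(cv2.fitLine(P.astype(np.float32),cv2.DIST_HUBER,0,.01,.01)[:,0])
A=[(ang(L)+90)%180-90,(ang(Rr)+90)%180-90,ang(T)%180-90]; a=np.mean(A)
print("angles",A); a=np.radians(a)
B=np.array([[np.cos(a),-np.sin(a)],[np.sin(a),np.cos(a)]])
yl,yr,xt=np.median(L@B[:,1]),np.median(Rr@B[:,1]),np.median(T@B[:,0])
O=B@[xt-115,(yl+yr)/2]; print("width",yl-yr,"O",O,"yaw",np.degrees(a)); np.savez("board.npz",B=B,O=O)
r,P=meas(c,(210,305,132,195)); Q=(P*1000-O)@B; print("pad in board",cv2.minAreaRect(Q.astype(np.float32)),Q.min(0),Q.max(0))
print("col258",im[130:150,258].sum(1).tolist(),im[178:190,258].sum(1).tolist())
for x in (235,256,278): print(x,im[98:108,x].sum(1).tolist())
print("lip row103",im[103,218:295].sum(1).tolist())
E
python3 board.py
```

```text
angles [np.float32(18.751907), np.float32(18.785194), np.float32(18.326721)]
width 158.56758723583607 O [ 527.65742906 -133.69377707] yaw 18.621273
pad in board ((5.401674270629883, -2.8446693420410156), (46.52885818481445, 76.86504364013672), 3.8371899127960205) [-19.462519  -42.4041129] [30.08809834 36.01506399]
col258 [320, 336, 339, 335, 336, 345, 346, 337, 360, 435, 567, 617, 596, 617, 729, 765, 765, 765, 765, 763] [765, 765, 765, 763, 419, 330, 331, 345, 335, 321, 332, 323]
235 [573, 554, 585, 743, 629, 371, 395, 476, 297, 281]
256 [752, 746, 747, 757, 637, 392, 437, 672, 350, 282]
278 [288, 285, 373, 744, 647, 430, 429, 574, 326, 298]
lip row103 [255, 263, 253, 260, 264, 261, 199, 236, 359, 413, 375, 367, 376, 413, 431, 417, 405, 371, 384, 424, 418, 419, 426, 413, 389, 423, 419, 418, 429, 418, 408, 378, 389, 425, 421, 424, 420, 406, 392, 420, 430, 436, 423, 424, 406, 377, 397, 416, 427, 420, 416, 408, 392, 403, 433, 437, 426, 437, 417, 403, 430, 433, 441, 434, 437, 417, 383, 374, 323, 298, 298, 292, 304, 303, 293, 298, 294]
```

```bash
python3 - <<'E'
from h import *
c=dict(np.load("w1.npz")); b=np.load("board.npz"); B,O=b["B"],b["O"]
print("lip",(ray(c,[(225.5,104.5),(256,104.5),(286,104.5)],0.004)[:,:2]*1000-O)@B)
im=c["image"]; 
# ears/base plate extents row 82
for y in (70,78,92): print(y,[i+210 for i in np.where(im[y,210:305].min(1)>130)[0]][::1][:3],[i+210 for i in np.where(im[y,210:305].min(1)>130)[0]][-3:])
a=np.radians(18.7);B=np.array([[np.cos(a),-np.sin(a)],[np.sin(a),np.cos(a)]])
print("cage target",O+B@[4,0],"world of stop",O+B@[76,0])
E
python3 go.py 0.5315 -0.1325 0.05 108.7
```

```text
lip [[ 64.50815337  31.96417177]
 [ 64.57428844  -0.47206094]
 [ 64.73933584 -32.37281175]]
70 [np.int64(220), np.int64(221), np.int64(222)] [np.int64(290), np.int64(291), np.int64(292)]
78 [np.int64(220), np.int64(221), np.int64(222)] [np.int64(289), np.int64(290), np.int64(291)]
92 [np.int64(220), np.int64(221), np.int64(222)] [np.int64(290), np.int64(291), np.int64(292)]
cage target [ 531.44627017 -132.41132511] world of stop [ 599.64541017 -109.32718979]
tcp [ 0.5292 -0.1362  0.25  ] ydeg -71.25 zaxis [-9.e-04 -1.e-04 -1.e+00] J6 2.42 F [-0.1  0.5 -0.2] gap 0.0849 t 1.4
0 [ 0.0036 -0.0028  0.2   ] [-1.5000e-03 -3.0000e-04 -3.1407e+00]
180 [ 0.0036 -0.0028  0.2   ] [-0.0002  0.0009  0.0009]
```

```bash
echo '[0.0036,0,0.05,0,0,0,0.0036,0,0.1,0,0,0,0.0036,0,0.15,0,0,0,0.0036,0,0.195,0,0,0,0.0036,0,0.21,0,0,0,0.0036,0,0.21,0,0,0,0.0036,0,0.21,0,0,0]' > next.json && python3 nudge.py next.json
python3 go.py 0.5324 -0.1353 0.026 108.7
```

```text
clock: 2.28
tcp_pos: [0.5346, -0.1356, 0.0422]
orientation: [0.001, 0.987, 0.163, 0.001]
wrist_force: [-0.3, 0.5, 0.1]
finger_gap: 0.0852
grip_force: 0.0
tcp [ 0.5346 -0.1356  0.0422] ydeg -71.26 zaxis [ 0.003  -0.0014 -1.    ] J6 2.42 F [-0.3  0.5  0.1] gap 0.0852 t 2.275
0 [-0.002  -0.001   0.0162] [ 0.0038  0.0036 -3.1409]
180 [-0.002  -0.001   0.0162] [ 0.0023 -0.0024  0.0006]
```

```bash
echo '[0,0,0.006,0,0,0,0,0,0.012,0,0,0,0,0,0.012,0,0,0]' > next.json && python3 nudge.py next.json; echo '[0,0,0.003,0,0,0,0,0,0.003,0,0,0]' > next.json && python3 nudge.py next.json | grep -E "tcp|wrist"
echo '[0,0,0.003,0,0,0,0,0,0.003,0,0,0]' > next.json && python3 nudge.py next.json | grep -E "tcp|wrist"
python3 - <<'E'
from workcell import env, workorder, read_camera
import cv2
for n in("wrist","side"):
    c=read_camera(n); 
    im=c["image"] if n=="wrist" else cv2.resize(c["image"][150:250,210:350],None,fx=5,fy=5,interpolation=cv2.INTER_CUBIC)
    cv2.imwrite(f"pics/{n}2.png",im[:,:,::-1])
E
```

```text
clock: 2.65
tcp_pos: [0.5329, -0.1343, 0.028]
orientation: [-0.0, 0.987, 0.163, -0.0]
wrist_force: [-0.1, -0.4, -0.2]
finger_gap: 0.0849
grip_force: 0.0
tcp_pos: [0.5331, -0.1344, 0.025]
wrist_force: [-0.5, 0.7, -0.4]
tcp_pos: [0.533, -0.1345, 0.022]
wrist_force: [-0.2, 0.4, -0.6]
```

View pics/wrist2.png

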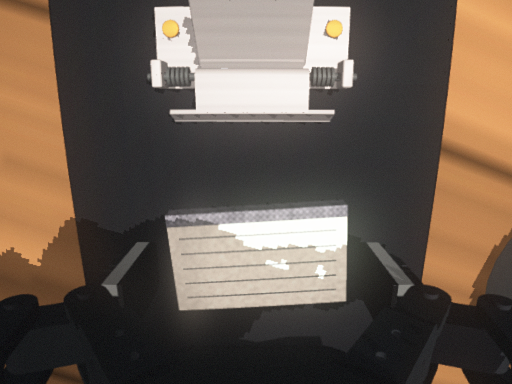

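Wrist view: the pad (165–347, centre 256) lies between the open fingertips (148 and 367), with the clip centre at 253. I'll lower and close to square it.

```bash
echo '[0,0,0.003,0,0,0,0,0,0.005,0,0,0,0,0,0.005,0,0,0]' > next.json && python3 nudge.py next.json | grep -E "tcp|wrist"
echo '[0,0,0,0,0,0,0,0,0,0,0,0,0,0,0,0,0,0,0,0,0,0,0,0]' > next.json && python3 nudge.py next.json 0.075 20
python3 - <<'E'
from workcell import env, workorder, read_camera
import cv2
c=read_camera("wrist"); cv2.imwrite("pics/w3.png",c["image"][:,:,::-1])
E
```

```text
tcp_pos: [0.533, -0.1345, 0.017]
wrist_force: [-0.3, 0.0, -0.1]
clock: 4.12
tcp_pos: [0.5333, -0.1345, 0.0175]
orientation: [0.0, 0.987, 0.163, 0.0]
wrist_force: [-0.8, 0.4, 3.7]
finger_gap: 0.0752
grip_force: 12.4
```

View pics/w3.png

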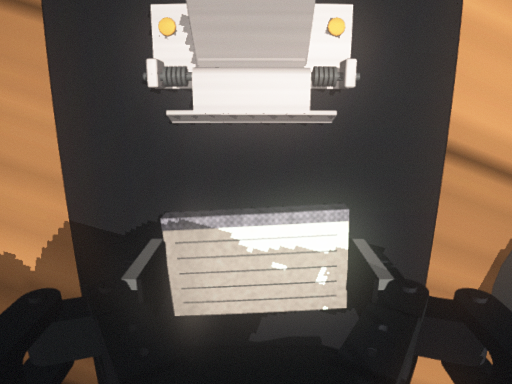

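Wrist view: after closing, the pad still looks about 2° off (bound edge at y=214 on the left, 207 on the right), and the tips brush the board. I'll ease open, raise 1.5 mm and squeeze again.

```bash
echo '[0,0,0,0,0,0,0,0,0,0,0,0,0,0,-0.0015,0,0,0]' > next.json && python3 nudge.py next.json 0.079 20| grep -E "tcp|wrist|gap"
echo '[0,0,0,0,0,0,0,0,0,0,0,0,0,0,0,0,0,0,0,0,0,0,0,0]' > next.json && python3 nudge.py next.json 0.07 25
cat > padw.py <<'E'
# pad tilt/position in the board frame from current wrist picture, plus lip, all relative to clip
from h import *
from workcell import env, workorder, read_camera
import sys
c=read_camera("wrist"); im=c["image"]; np.savez(sys.argv[1]+".npz",**c); cv2.imwrite("pics/"+sys.argv[1]+".png",im[:,:,::-1])
E
python3 padw.py w4
```

```text
tcp_pos: [0.5331, -0.1345, 0.0186]
wrist_force: [0.3, -0.6, -0.3]
finger_gap: 0.0789
clock: 5.05
tcp_pos: [0.5333, -0.1346, 0.0192]
orientation: [0.0, 0.987, 0.163, 0.0]
wrist_force: [-1.0, 1.0, 4.9]
finger_gap: 0.0744
grip_force: 28.5
```

View pics/w4.png

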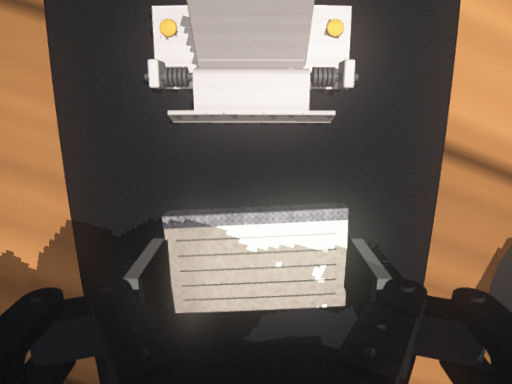

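```bash
python3 - <<'E'
from h import *
c=dict(np.load("w4.npz")); b=np.load("board.npz"); B,O=b["B"],b["O"]
f=lambda p,z:((ray(c,p,z)[:,:2]*1000-O)@B).round(1).tolist()
print("pad TL TR BR BL",f([(164,217),(348,207),(346,307),(176,313)],.012))
print("lip",f([(167,122),(335,122)],.004))
im=c["image"].astype(int).sum(2)
for x in (180,330): print(x,im[195:225,x].tolist(), im[300:320,x].tolist())
for y in (230,300): print(y,im[y,155:185].tolist(), im[y,335:360].tolist())
E
python3 go.py 0.5324 -0.1353 0.026 108.7
```

```text
pad TL TR BR BL [[26.0, 35.8], [30.5, -38.9], [-16.1, -41.7], [-19.3, 33.9]]
lip [[63.6, 34.2], [63.7, -33.4]]
180 [161, 154, 163, 155, 159, 164, 155, 159, 162, 169, 175, 172, 164, 169, 188, 215, 238, 221, 243, 242, 304, 450, 514, 484, 466, 454, 386, 309, 304, 323] [536, 524, 519, 517, 523, 527, 520, 519, 512, 521, 523, 532, 518, 248, 170, 177, 161, 167, 172, 175]
330 [205, 204, 215, 215, 220, 214, 222, 236, 256, 274, 268, 276, 283, 380, 545, 618, 574, 523, 519, 549, 577, 585, 558, 525, 509, 603, 753, 764, 762, 761] [562, 564, 580, 575, 567, 570, 425, 222, 122, 145, 143, 141, 165, 173, 179, 162, 161, 165, 169, 163]
230 [105, 103, 112, 120, 117, 112, 115, 120, 220, 505, 568, 555, 543, 544, 557, 555, 544, 540, 529, 554, 559, 573, 561, 550, 533, 523, 531, 533, 550, 553] [761, 761, 760, 761, 761, 761, 761, 761, 761, 761, 763, 765, 688, 346, 243, 237, 246, 241, 238, 234, 239, 227, 226, 224, 223]
300 [108, 107, 112, 111, 108, 117, 126, 131, 126, 126, 133, 153, 149, 147, 165, 166, 165, 179, 369, 533, 524, 522, 524, 533, 525, 536, 536, 523, 473, 437] [549, 558, 564, 569, 576, 568, 579, 590, 586, 539, 377, 157, 137, 131, 141, 130, 129, 116, 119, 110, 120, 120, 109, 119, 116]
tcp [ 0.5333 -0.1346  0.0192] ydeg -71.22 zaxis [ 4.e-04 -2.e-04 -1.e+00] J6 2.42 F [-1.8  1.2  6. ] gap 0.074 t 5.1
0 [-0.0011  0.0004 -0.0068] [ 5.0000e-04  5.0000e-04 -3.1401e+00]
180 [-0.0011  0.0004 -0.0068] [ 0.0003 -0.0003  0.0015]
```

The pad is still +3.4° off, gripped firmly and centred on the TCP (board frame 5.3, −2.7). I'll turn it with the gripper and slide it on the board to about x = 32, y = 0.

```bash
echo '[0,0,0,0,0,0.03,0,-0.001,0,0,0,0.06,0.005,-0.002,0,0,0,0.06,0.011,-0.003,0,0,0,0.06,0.017,-0.003,0,0,0,0.06,0.023,-0.003,0,0,0,0.06,0.027,-0.003,0,0,0,0.06,0.027,-0.003,0,0,0,0.06]' > next.json && python3 nudge.py next.json
echo '[0,0,0,0,0,0,0,0,0,0,0,0,0,0,0,0,0,0]' > next.json && python3 nudge.py next.json 0.085| grep -E "tcp|wrist|gap"
echo '[0,0,-0.015,0,0,0,0,0,-0.05,0,0,0,0,0,-0.1,0,0,0,0,0,-0.12,0,0,0,0,0,-0.12,0,0,0]' > next.json && python3 nudge.py next.json | grep -E "tcp|wrist|gap"
python3 padw.py w5
```

```text
clock: 6.1
tcp_pos: [0.5581, -0.1231, 0.0192]
orientation: [0.0, 0.991, 0.133, 0.0]
wrist_force: [-1.5, 0.5, 7.1]
finger_gap: 0.074
grip_force: 28.5
tcp_pos: [0.5575, -0.1229, 0.0184]
wrist_force: [1.2, -0.2, -1.3]
finger_gap: 0.0849
tcp_pos: [0.5594, -0.1236, 0.1417]
wrist_force: [0.6, -0.8, -0.5]
finger_gap: 0.0849
```

View pics/w5.png

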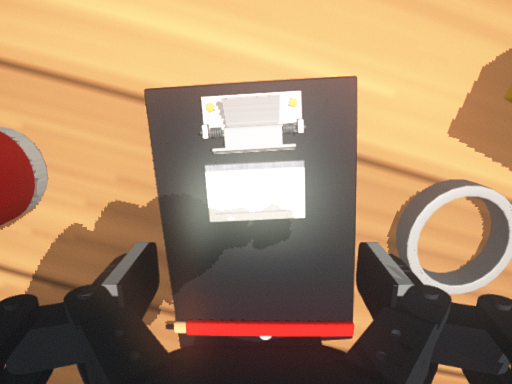

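Wrist view: the pad (205–305, y 165–221) now lies just below the lip (y=150) and looks square to it. Checking the numbers.

```bash
python3 - <<'E'
from h import *
c=dict(np.load("w5.npz")); b=np.load("board.npz"); B,O=b["B"],b["O"]
im=c["image"].astype(int); g=(im.max(2)>150).astype(np.uint8)
g[:155]=0; g[230:]=0; g[:,:190]=0; g[:,320:]=0
r,P=rect(c,g,.012); Q=(P*1000-O)@B; print(cv2.minAreaRect(Q.astype(np.float32)),Q.min(0),Q.max(0))
s=im.sum(2)
for x in (220,255,290): print(x,s[143:172,x].tolist(),s[214:226,x].tolist())
f=lambda p,z:((ray(c,p,z)[:,:2]*1000-O)@B).round(1).tolist()
k=[(i,np.where(s[i,185:325]>300)[0]+185) for i in (149,151,172,210)]
for i,x in k: print(i,x.min(),x.max(),f([(x.min()-.5,i),(x.max()+.5,i)],.004 if i<155 else .012))
E
python3 go.py 0.5775 -0.116 0.06 18.7
```

```text
((34.285072326660156, 3.582477569580078), (82.72308349609375, 49.32259750366211), 89.27775573730469) [  9.12779226 -37.89299204] [58.8311325  44.99703995]
220 [357, 361, 358, 357, 403, 670, 765, 741, 526, 571, 593, 396, 372, 388, 390, 389, 398, 388, 396, 398, 425, 535, 664, 691, 695, 688, 693, 714, 765] [688, 716, 713, 711, 712, 715, 714, 602, 376, 341, 348, 338]
255 [759, 758, 758, 759, 762, 737, 536, 620, 627, 447, 414, 432, 424, 436, 437, 432, 440, 446, 457, 522, 652, 706, 692, 680, 687, 695, 759, 765, 765] [729, 732, 731, 734, 731, 665, 436, 363, 366, 355, 355, 352]
290 [475, 714, 764, 728, 543, 575, 587, 389, 396, 393, 394, 403, 412, 404, 400, 415, 419, 470, 604, 701, 692, 685, 685, 688, 745, 765, 765, 765, 765] [727, 728, 731, 686, 498, 394, 390, 367, 341, 334, 341, 335]
149 190 324 [[67.9, 50.0], [61.9, -54.7]]
151 190 324 [[66.4, 50.1], [60.3, -54.6]]
172 185 324 [[51.6, 54.0], [45.3, -52.9]]
210 185 324 [[21.2, 57.5], [14.8, -52.7]]
tcp [ 0.5583 -0.1232  0.1399] ydeg -74.66 zaxis [ 2.2e-03 -9.0e-04 -1.0e+00] J6 2.52 F [-0.9  0.1 -0.2] gap 0.0852 t 7.15
0 [ 0.0203 -0.002   0.0799] [ 2.6000e-03 -3.0000e-04 -1.6294e+00]
180 [ 0.0203 -0.002   0.0799] [-3.0000e-04 -2.5000e-03  1.5122e+00]
```

Run:
```python
from h import *
c=dict(np.load("w5.npz")); b=np.load("board.npz"); B,O=b["B"],b["O"]
s=c["image"].astype(int).sum(2)
f=lambda p,z:((ray(c,p,z)[:,:2]*1000-O)@B)
def fit(P,ax): # returns mean pos & slope deg
    k=np.polyfit(P[:,1-ax],P[:,ax],1); return np.median(P[:,ax]).round(2),np.degrees(np.arctan(k[0])).round(2)
T=[(x,158+np.argmax(s[158:172,x]>520)-.5) for x in range(212,300,4)]
Bt=[(x,214+np.argmax(s[214:228,x]<520)-.5) for x in range(212,300,4)]
L=[(190+np.argmax(s[y,190:230]>520)-.5,y) for y in range(172,214,4)]
R=[(295+np.argmax(s[y,295:320]<520)-.5,y) for y in range(172,214,4)]
for n,p,ax in(("T",T,0),("Bt",Bt,0),("L",L,1),("R",R,1)): print(n,fit(f(p,.012),ax))
lip=[(x,147+np.argmax(s[147:160,x]<470)-.5) for x in range(216,292,4)]
print("lip",fit(f(lip,.004),0))
lip=(lambda y:[185+np.where(s[y,185:230]>500)[0].min()-.5, 280+np.where(s[y,280:320]>500)[0].max()+.5])
print(lip(151),lip(149),f([(lip(151)[0],151),(lip(149)[1],149)],.004))
```

```text
T (np.float64(56.08), np.float64(0.44))
Bt (np.float64(10.02), np.float64(0.52))
L (np.float64(39.01), np.float64(0.06))
R (np.float64(-37.44), np.float64(0.33))
lip (np.float64(63.04), np.float64(2.75))Traceback (most recent call last):
  File "<stdin>", line 15, in <module>
  File "<stdin>", line 14, in <lambda>
    return umr_maximum(a, axis, None, out, keepdims, initial, where)
ValueError: zero-size array to reduction operation maximum which has no identity
```

Run:
```python
from h import *
c=dict(np.load("w5.npz")); b=np.load("board.npz"); B,O=b["B"],b["O"]
s=c["image"].astype(int).sum(2)
f=lambda p,z:((ray(c,p,z)[:,:2]*1000-O)@B).round(1).tolist()
print("lip ends L");[print(s[y,206:220].tolist()) for y in (151,152,153)]
print("lip ends R");[print(s[y,288:302].tolist()) for y in (147,148,149)]
print("plate L",s[105,195:208].tolist(),"R",s[102,295:308].tolist())
print(f([(213,152),(296,148)],.004),f([(201.5,105),(302,102)],.005), f([(201.5,131),(305,127)],.012))
```

```text
lip ends L
[350, 344, 347, 345, 330, 332, 453, 613, 612, 597, 545, 505, 501, 528]
[345, 349, 350, 353, 363, 351, 342, 427, 518, 525, 509, 512, 529, 561]
[354, 348, 362, 351, 355, 347, 316, 374, 491, 515, 534, 554, 573, 584]
lip ends R
[546, 541, 543, 522, 499, 487, 476, 434, 391, 362, 375, 375, 367, 369]
[583, 584, 575, 566, 552, 534, 482, 412, 379, 377, 372, 384, 377, 368]
[603, 601, 587, 581, 556, 538, 490, 403, 372, 388, 374, 380, 381, 382]
plate L [299, 299, 297, 308, 286, 296, 460, 765, 762, 760, 752, 666, 640] R [656, 666, 747, 763, 765, 763, 615, 361, 339, 341, 349, 344, 344]
[[64.5, 31.9], [63.9, -32.5]] [[100.4, 37.3], [98.3, -38.0]] [[81.7, 38.0], [80.2, -38.7]]
```

```bash
echo '[0,0,0,0,0,-0.18,0.005,0,0,0,0,-0.36,0.01,0,0,0,0,-0.54,0.015,0,0,0,0,-0.72,0.02,-0.002,0,0,0,-0.9,0.02,-0.002,0,0,0,-1.08,0.02,-0.002,0,0,0,-1.26,0.02,-0.002,0,0,0,-1.44]' > next.json && python3 nudge.py next.json | grep tcp
echo '[0,0,0,0,0,-0.1,0,0,0,0,0,-0.19,0,0,0,0,0,-0.19,0,0,0,0,0,-0.19]' > next.json && python3 nudge.py next.json
python3 go.py $(python3 -c "
import numpy as np
b=np.load('board.npz');p=(b['O']+b['B']@[49,-.3])/1000;print(p[0],p[1])") 0.05 18.6
```

```text
tcp_pos: [0.5754, -0.1154, 0.1369]
clock: 8.65
tcp_pos: [0.576, -0.1156, 0.1378]
orientation: [-0.001, 0.583, 0.812, -0.0]
wrist_force: [0.3, 0.1, 0.4]
finger_gap: 0.0852
grip_force: 0.0
tcp [ 0.576  -0.1156  0.1378] ydeg 18.65 zaxis [-1.6e-03  5.0e-04 -1.0e+00] J6 0.91 F [0.3 0.1 0.4] gap 0.0852 t 8.65
0 [-0.0021 -0.0025  0.0878] [-0.0014 -0.001   0.0009]
180 [-0.0021 -0.0025  0.0878] [ 1.5000e-03 -2.1000e-03 -3.1407e+00]
```

```bash
echo '[-0.002,-0.0025,0.04,0,0,0,-0.002,-0.0025,0.08,0,0,0,-0.002,-0.0025,0.09,0,0,0,-0.002,-0.0025,0.09,0,0,0]' > next.json && python3 nudge.py next.json | grep -E "tcp|wrist"
echo '[0,0,0,0,0,0]' > next.json && python3 nudge.py next.json | grep -E "tcp|wrist"
python3 go.py $(python3 -c "
import numpy as np
b=np.load('board.npz');p=(b['O']+b['B']@[49,-.3])/1000;print(p[0],p[1])") 0.04 18.6; python3 padw.py w6
```

```text
tcp_pos: [0.5745, -0.1184, 0.0486]
wrist_force: [0.2, 0.2, 0.2]
tcp_pos: [0.5761, -0.1189, 0.0504]
wrist_force: [-0.2, -0.3, -0.4]
tcp [ 0.5761 -0.1189  0.0504] ydeg 18.73 zaxis [ 0.0026 -0.001  -1.    ] J6 0.9 F [-0.2 -0.3 -0.4] gap 0.0851 t 9.275
0 [ 0.0012 -0.0017  0.0104] [0.0022 0.0018 0.0022]
180 [ 0.0012 -0.0017  0.0104] [-2.8000e-03  3.4000e-03 -3.1394e+00]
```

View pics/w6.png

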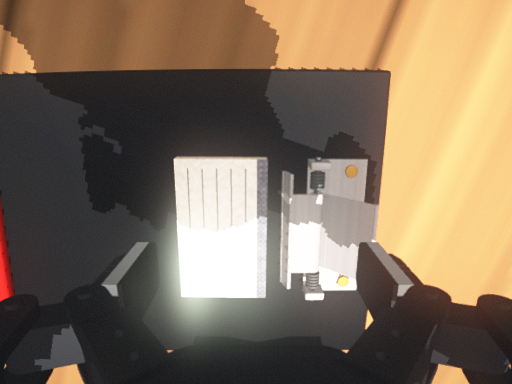

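The wrist view shows the lever-side fingertip over the lever (about 375,245) and the pad-side fingertip left of the pad's rear edge (x=176), with the clip shut. I'll press down in steps.

```bash
echo '[0.001,-0.0015,0.01,0,0,0,0.001,-0.0015,0.014,0,0,0,0.001,-0.0015,0.014,0,0,0]' > next.json && python3 nudge.py next.json | grep -E "tcp|wrist"
echo '[0,0,0.003,0,0,0,0,0,0.006,0,0,0,0,0,0.009,0,0,0,0,0,0.012,0,0,0,0,0,0.012,0,0,0]' > next.json && python3 nudge.py next.json | grep -E "tcp|wrist"
echo '[0,0,0.002,0,0,0,0,0,0.004,0,0,0,0,0,0.004,0,0,0]' > next.json && python3 nudge.py next.json | grep -E "tcp|wrist"
```

```text
tcp_pos: [0.5726, -0.1178, 0.0343]
wrist_force: [-0.1, 0.2, -0.9]
tcp_pos: [0.5743, -0.1182, 0.0235]
wrist_force: [0.7, 0.9, 6.6]
tcp_pos: [0.5747, -0.1181, 0.0198]
wrist_force: [1.2, 1.2, 7.0]
```

```bash
for i in 1; do echo '[0,0,0.001,0,0,0,0,0,0.002,0,0,0,0,0,0.002,0,0,0]' > next.json && python3 nudge.py next.json | grep -E "tcp|wrist"; echo '[0,0,0.001,0,0,0,0,0,0.001,0,0,0]' > next.json && python3 nudge.py next.json | grep -E "tcp|wrist";echo '[0,0,0.001,0,0,0,0,0,0.001,0,0,0]' > next.json && python3 nudge.py next.json | grep -E "tcp|wrist"; done
python3 go.py 0.5741 -0.1181 0.017 18.6
python3 - <<'E'
from workcell import env, workorder, read_camera
import numpy as np
b=np.load('board.npz'); p=env.get_state()["tcp_pos"][:2]*1000; print((p-b["O"])@b["B"])
E
```

```text
tcp_pos: [0.5747, -0.1181, 0.018]
wrist_force: [0.0, 1.7, 6.8]
tcp_pos: [0.5746, -0.1181, 0.017]
wrist_force: [0.1, 0.6, 8.1]
tcp_pos: [0.5745, -0.1181, 0.0162]
wrist_force: [-1.6, 1.8, 8.7]
tcp [ 0.5745 -0.1181  0.0162] ydeg 18.76 zaxis [ 3.3e-03 -3.0e-04 -1.0e+00] J6 0.9 F [-1.6  1.8  8.7] gap 0.0847 t 11.575
0 [ 0.0001 -0.0004 -0.0008] [0.003  0.0013 0.0028]
180 [ 0.0001 -0.0004 -0.0008] [-2.1000e-03  4.7000e-03 -3.1388e+00]
[49.35692601 -0.19181357]
```

```bash
echo '[0,0,0.001,0,0,0,0,0,0.001,0,0,0]' > next.json && python3 nudge.py next.json | grep -E "tcp|wrist"; echo '[0,0,0.001,0,0,0,0,0,0.001,0,0,0]' > next.json && python3 nudge.py next.json | grep -E "tcp|wrist"
```

```text
tcp_pos: [0.5746, -0.1182, 0.0161]
wrist_force: [-3.0, 0.5, 14.8]
tcp_pos: [0.5746, -0.1181, 0.0159]
wrist_force: [-5.9, 1.9, 21.0]
```

The hard stop is at TCP z ≈ 0.0162 (lever fully down). Now I'll close in steps, shifting so the lever finger stays put.

```bash
echo '[0,0.001,-0.001,0,0,0,0,0.0025,-0.002,0,0,0,0,0.0025,-0.002,0,0,0,0,0.0025,-0.002,0,0,0]' > next.json && python3 nudge.py next.json 0.080 20 | grep -E "tcp|wrist|gap|grip"
```

```text
tcp_pos: [0.577, -0.1173, 0.0179]
wrist_force: [-5.8, 1.5, 20.3]
finger_gap: 0.08
grip_force: 10.3
```

```bash
echo '[0,0.001,-0.001,0,0,0,0,0.0025,-0.0018,0,0,0,0,0.0025,-0.0018,0,0,0,0,0.0025,-0.0018,0,0,0]' > next.json && python3 nudge.py next.json 0.075 20 | grep -E "tcp|wrist|gap|grip"
```

```text
tcp_pos: [0.5793, -0.1165, 0.0197]
wrist_force: [-6.0, 2.0, 19.9]
finger_gap: 0.0751
grip_force: 10.2
```

```bash
echo '[0,0.001,-0.0007,0,0,0,0,0.0025,-0.0015,0,0,0,0,0.0025,-0.0015,0,0,0,0,0.0025,-0.0015,0,0,0]' > next.json && python3 nudge.py next.json 0.070 20 | grep -E "tcp|wrist|gap|grip"; python3 padw.py w7
python3 - <<'E'
from h import *
c=dict(np.load("w7.npz")); b=np.load("board.npz"); B,O=b["B"],b["O"]
from workcell import env, workorder, read_camera
p=env.get_state()["tcp_pos"][:2]*1000; print((p-O)@B)
E
```

```text
tcp_pos: [0.5817, -0.1157, 0.0213]
wrist_force: [-5.3, 1.9, 21.0]
finger_gap: 0.0702
grip_force: 10.4
[56.93407433 -0.24062726]
```

View pics/w7.png

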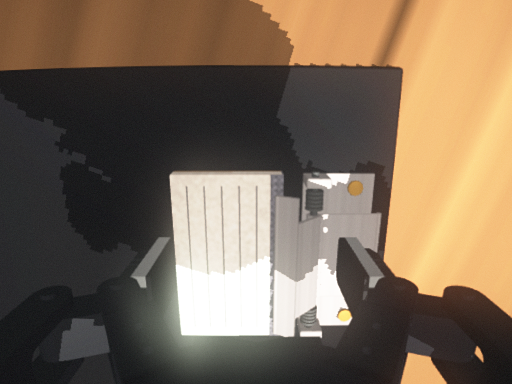

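Wrist view: the lever is down, the lip is raised (x≈285) and the pad (170–283), still square, has its bound edge entering beneath it. I'll continue.

```bash
echo '[0,0.001,-0.0007,0,0,0,0,0.0025,-0.0014,0,0,0,0,0.0025,-0.0014,0,0,0,0,0.0025,-0.0014,0,0,0]' > next.json && python3 nudge.py next.json 0.065 20 | grep -E "tcp|wrist|gap|grip";  echo '[0,0.001,-0.0005,0,0,0,0,0.0015,-0.0008,0,0,0,0,0.0015,-0.0008,0,0,0,0,0.0015,-0.0008,0,0,0]' > next.json && python3 nudge.py next.json 0.062 20 | grep -E "tcp|wrist|gap|grip"
```

```text
tcp_pos: [0.5841, -0.1149, 0.0226]
wrist_force: [-6.0, 2.0, 21.3]
finger_gap: 0.0655
grip_force: 10.3
tcp_pos: [0.5855, -0.1145, 0.0234]
wrist_force: [-5.4, 1.9, 20.8]
finger_gap: 0.0622
grip_force: 10.2
```

```bash
echo '[0,0.0005,-0.0002,0,0,0,0,0.0005,-0.0002,0,0,0,0,0.0005,-0.0002,0,0,0]' > next.json && python3 nudge.py next.json 0.061 20 | grep -E "tcp|wrist|gap|grip";  echo '[0,0.0005,-0.0002,0,0,0,0,0.0005,-0.0002,0,0,0,0,0.0005,-0.0002,0,0,0]' > next.json && python3 nudge.py next.json 0.060 20 | grep -E "tcp|wrist|gap|grip"; echo '[0,0.0005,-0.0002,0,0,0,0,0.0005,-0.0002,0,0,0,0,0.0005,-0.0002,0,0,0]' > next.json && python3 nudge.py next.json 0.059 20 | grep -E "tcp|wrist|gap|grip"
```

```text
tcp_pos: [0.5859, -0.1143, 0.0237]
wrist_force: [-5.6, 3.0, 20.4]
finger_gap: 0.061
grip_force: 10.3
tcp_pos: [0.586, -0.1142, 0.0239]
wrist_force: [-6.7, 2.6, 21.9]
finger_gap: 0.0603
grip_force: 17.1
tcp_pos: [0.586, -0.1142, 0.024]
wrist_force: [-7.9, 0.9, 22.5]
finger_gap: 0.0601
grip_force: 20.9
```

The gap stalls at 60 mm with the grip rising, so the pad is on the stops. I'll check it by numbers before releasing.

```bash
python3 padw.py w8
cat > chk.py <<'E'
from h import *
import sys
c=dict(np.load(sys.argv[1])); b=np.load("board.npz"); B,O=b["B"],b["O"]
s=c["image"].astype(int).sum(2).astype(float)
W=lambda X,Y,z:np.array([*( (O+B@[X,Y])/1000),z])
def edge(axis,fixed,lo,hi,z,sgn): # strongest brightness step along axis in board mm; sgn +1 rising
    t=np.arange(lo,hi,.2); P=[W(v,fixed,z) if axis==0 else W(fixed,v,z) for v in t]
    q=proj(c,P).astype(np.float32); v=cv2.remap(cv2.GaussianBlur(s.astype(np.float32),(3,3),0),q[:,:1],q[:,1:],cv2.INTER_LINEAR)[:,0]
    g=sgn*(v[5:]-v[:-5]); i=g.argmax(); return round(t[i]+.5,1),int(g[i])
print("rear",[(y,edge(0,y,22,40,.012,1)) for y in (-32,-26,-20,20,26,32)])
print("-y",[(x,edge(1,x,-46,-30,.012,1)) for x in (40,46,52,58)]); print("+y",[(x,edge(1,x,30,46,.012,-1)) for x in (40,46,52,58)])
print("plate y at x=100", edge(1,100,-46,-30,.005,1),edge(1,100,30,46,.005,-1))
E
python3 chk.py w8.npz
```

```text
rear [(-32, (np.float64(31.3), 127)), (-26, (np.float64(31.3), 98)), (-20, (np.float64(31.1), 88)), (20, (np.float64(31.5), 335)), (26, (np.float64(31.5), 334)), (32, (np.float64(31.5), 378))]
-y [(40, (np.float64(-38.5), 183)), (46, (np.float64(-38.5), 208)), (52, (np.float64(-38.3), 219)), (58, (np.float64(-38.3), 235))]
+y [(40, (np.float64(39.1), 253)), (46, (np.float64(39.1), 249)), (52, (np.float64(39.1), 255)), (58, (np.float64(39.1), 264))]
plate y at x=100 (np.float64(-37.9), 317) (np.float64(37.1), 208)
```

Home (rear edge 31.4 mm), square to about 0.2° and centred within 1 mm. I'll back the pad finger off 1.5 mm, then lift to release the lever.

```bash
echo '[0,0,0,0,0,0,0,0,0,0,0,0,0,0,0,0,0,0]' > next.json && python3 nudge.py next.json 0.064 20 | grep -E "tcp|wrist|gap|grip"
echo '[0,0,-0.003,0,0,0,0,0,-0.006,0,0,0,0,0,-0.01,0,0,0,0,0,-0.014,0,0,0,0,0,-0.018,0,0,0,0,0,-0.022,0,0,0,0,0,-0.028,0,0,0,0,0,-0.034,0,0,0]' > next.json && python3 nudge.py next.json | grep -E "tcp|wrist|gap|grip"
echo '[0,0,-0.02,0,0,0,0,0,-0.05,0,0,0,0,0,-0.1,0,0,0,0,0,-0.1,0,0,0,0,0,-0.1,0,0,0]' > next.json && python3 nudge.py next.json
python3 padw.py w9; python3 chk.py w9.npz
python3 - <<'E'
from h import *
c=dict(np.load("w9.npz")); b=np.load("board.npz"); B,O=b["B"],b["O"]
im=c["image"].astype(int).sum(2).astype(np.float32)
X=np.arange(26,112,2.)
for z in (.012,.028):
    P=[[*((O+B@[x,5])/1000),z] for x in X]; q=proj(c,P).astype(np.float32)
    print(z,list(zip(X.astype(int).tolist(),cv2.remap(im,q[:,:1],q[:,1:],cv2.INTER_LINEAR)[:,0].astype(int).tolist())))
E
```

```text
tcp_pos: [0.5854, -0.1144, 0.0231]
wrist_force: [-7.3, -0.3, 18.1]
finger_gap: 0.0641
grip_force: 8.6
tcp_pos: [0.5854, -0.1138, 0.0553]
wrist_force: [-0.4, 0.3, 0.9]
finger_gap: 0.064
grip_force: 0.0
clock: 17.8
tcp_pos: [0.5854, -0.1138, 0.155]
orientation: [0.0, 0.583, 0.813, 0.0]
wrist_force: [-0.4, -0.5, -0.6]
finger_gap: 0.0643
grip_force: 0.0
rear [(-32, (np.float64(31.1), 183)), (-26, (np.float64(31.1), 158)), (-20, (np.float64(30.7), 144)), (20, (np.float64(30.9), 184)), (26, (np.float64(30.9), 200)), (32, (np.float64(31.1), 218))]
-y [(40, (np.float64(-38.5), 171)), (46, (np.float64(-38.5), 168)), (52, (np.float64(-38.5), 161)), (58, (np.float64(-38.5), 159))]
+y [(40, (np.float64(38.5), 180)), (46, (np.float64(38.5), 206)), (52, (np.float64(38.5), 194)), (58, (np.float64(38.5), 168))]
plate y at x=100 (np.float64(-37.7), 172) (np.float64(37.3), 197)
0.012 [(26, 442), (28, 455), (30, 449), (32, 764), (34, 765), (36, 765), (38, 765), (40, 765), (42, 765), (44, 765), (46, 765), (48, 765), (50, 765), (52, 765), (54, 765), (56, 765), (58, 765), (60, 765), (62, 765), (64, 752), (66, 724), (68, 718), (70, 734), (72, 755), (74, 758), (76, 758), (78, 757), (80, 756), (82, 754), (84, 738), (86, 744), (88, 755), (90, 754), (92, 753), (94, 753), (96, 752), (98, 749), (100, 753), (102, 752), (104, 750), (106, 750), (108, 751), (110, 752)]
0.028 [(26, 443), (28, 449), (30, 453), (32, 481), (34, 765), (36, 765), (38, 765), (40, 765), (42, 765), (44, 765), (46, 765), (48, 765), (50, 765), (52, 765), (54, 765), (56, 765), (58, 765), (60, 765), (62, 765), (64, 746), (66, 726), (68, 720), (70, 749), (72, 756), (74, 758), (76, 759), (78, 756), (80, 756), (82, 740), (84, 752), (86, 755), (88, 755), (90, 753), (92, 754), (94, 753), (96, 751), (98, 753), (100, 752), (102, 751), (104, 752), (106, 748), (108, 756), (110, 403)]
```

Released, and the pad is still square and centred. The rear edge reads 31.0 mm against 31.4 mm before, so I'll compare it with the board's end edge in both views.

```bash
cat >> chk.py <<'E'
print("board end",[(y,edge(0,y,108,122,.004,1)) for y in (45,55,60,65)],[(y,edge(0,y,108,122,.004,1)) for y in (-50,-60)])
print("long edge",[(x,edge(1,x,72,88,.004,1)) for x in (30,60,90)])
E
for i in w8 w9; do python3 chk.py $i.npz | tail -2; done
```

```text
board end [(45, (np.float64(115.3), 266)), (55, (np.float64(115.3), 282)), (60, (np.float64(115.3), 273)), (65, (np.float64(115.3), 263))] [(-50, (np.float64(116.7), 1)), (-60, (np.float64(119.7), 5))]
long edge [(30, (np.float64(80.1), 143)), (60, (np.float64(80.1), 149)), (90, (np.float64(80.3), 242))]
board end [(45, (np.float64(115.7), 131)), (55, (np.float64(115.3), 160)), (60, (np.float64(115.3), 144)), (65, (np.float64(115.5), 156))] [(-50, (np.float64(115.7), 129)), (-60, (np.float64(115.3), 152))]
long edge [(30, (np.float64(79.9), 77)), (60, (np.float64(80.5), 147)), (90, (np.float64(80.5), 137))]
```

```bash
python3 -c "
from workcell import env, workorder, read_camera
print(workorder.hand_in())"
```

```text
the job is handed in; nothing more can be done
None
```

Handed in at about 18 s on the robot's clock: the clip is released onto the pad, which sits on the stops (within about 0.5 mm), square and centred by camera measurement, and the arm is clear; the verdict wasn't reported, and I didn't re-measure the other items afterwards.

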